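# Hold back the belt grinder's tension arm for a belt change

### The job

The blue bench belt grinder lies without its belt. Pull its black lock knob straight up until it snaps out to its stop and stays there, then swing the orange tension arm by its red handle clockwise (seen from above), against its spring, all the way to its stop so a colleague can slip a new belt on. Finish while still holding the arm against the stop with the fingers (do not let go, the program ends holding), with the knob left out and without disturbing the loose things lying around.

Things in the scene. Friction and masses are not known exactly. Their poses are not given: they have to be found in the camera images.
- grinder: Blue base plate, 12 mm thick, fixed to the bench. Origin on the arm's pivot axis at bench level, z up, x and y along its edges (x -120 to 240, y -270 to 200 mm). On it: grey motor round (60, -200) mm, 124 mm high; contact wheels and steel platen at x 176 to 226, y -85 to 75 mm, 67 mm high; grey bridge over the arm's tail, along x, 142 by 30 mm, 65 mm high, under the lock knob.
- pivot_axis (a point): Point on the arm's vertical pivot axis, 118 mm above the bench (the height of the handle's grip point; the pivot hardware itself ends 59 mm above the bench).
- red_handle (a point): Grip point of the red handle: an upright round post, 22 mm in diameter, fixed on the end of the orange arm, 150 mm from the pivot axis. It stands 88 to 145 mm above the bench, on an aluminium idler wheel (62 mm in diameter, 44 to 88 mm above the bench). This point is on its axis, 118 mm above the bench, and moves with the arm.
- tension_arm (a joint): Angle of the tension arm about its vertical pivot, rad: 0 = rest, growing clockwise seen from above, to the stop (yellow post) at 0.90. At rest the arm points 112 degrees counter-clockwise from the grinder's x axis. A spring drives it back: about 6 N at the handle at rest, 14 N at the stop. Until the lock knob is out, a pin bars the arm after about 0.1 rad.
- knob_grip (a point): Grip point of the black lock knob: round, upright, 26 mm in diameter, 24 mm tall (82 to 106 mm above the bench when in), on a thin stem above the grey bridge. This point is on its axis, 10 mm under its top and 96 mm above the bench when in, and rises with it.
- lock_knob (a joint): How far the lock knob is pulled up, m: 0 = in (arm locked), 0.018 = out at its stop. It is pulled straight up. A spring pulls it in with about 3 to 5 N, and a ball detent makes the pull peak at about 15 N part-way; past 0.016 the detent holds it out when let go (it may settle back to 0.017). Released short of that it may stick or slip back, leaving the arm barred.
- spare_wheel: Loose aluminium ring standing on the grinder's plate, 52 mm in diameter, 40 mm tall; origin at its underside. To be left alone.
- socket: Loose steel socket standing on the grinder's plate, 26 mm in diameter, 34 mm tall; origin at its underside. To be left alone.
- can_red: Spray can with a red label, 66 mm in diameter, 190 mm tall, on the bench; origin at its underside. To be left alone.
- can_white: Spray can with a white label, 66 mm in diameter, 190 mm tall, on the bench; origin at its underside. To be left alone.
- nut_cup: Small steel bowl, 80 mm in diameter, 50 mm tall, on the bench; origin at its underside. To be left alone.
- spanner: Spanner lying on the bench. To be left alone.

How it is judged:
By the outcome, as a careful person would: the job done as asked, in the order asked, and still so for the second after the job is handed in, while the arm keeps its last pose, push and grip.
It also fails if it takes over 45 s, if anything falls off the work surface, if the arm or the gripper's body presses on something with over 40 N, if the wrist force passes 120 N, or if a joint passes its speed limit or range.

### The arm

A 7-joint arm with a two-finger parallel gripper is mounted at the origin on the work surface. World frame = base frame: x ahead of the robot, y to its left, z up, the work surface at z = 0. Lengths are in m, angles in rad, forces in N, time in s.
With the tool pointing down it reaches from about 0.425 to 0.925 m from the base axis. Payload 6.8 kg.
Tool frame: the origin (TCP) lies midway between the tips of the shut fingers; the grasp point (between the pads) lies 19 mm behind it; y points along the fingers, z is the direction in which the jaws open and shut, and the axes are right-handed (so a half turn about y gives the same grasp; the last joint's range is limited). The gripper opens to 85 mm and grips with 20 to 120 N. Pads are 22 mm wide; open, the fingers measure 114 mm over their backs; the gripper's body (76 mm by 85 mm) begins 54 mm behind the grasp point. The pads swing forward as they close: fully open they stand 13 mm farther back than shut.
Start: joints at [-1.359, 0.477, 0.022, 1.555, -0.011, 1.109, -0.083], TCP at [0.212, 0.641, 0.231] pointing down, gripper open.
Joint ranges: [-2.96, 2.96], [-0.34, 2.1], [-1.41, 1.46], [0.24, 2.44], [-1.37, 4.51], [0.17, 1.92], [-2.96, 2.96]. Speed limits (rad/s): [2.39, 2.39, 3.14, 3.14, 3.14, 3.14, 3.14].

### API

Orientations are given as a unit quaternion [w, x, y, z].
In Python, from station import bot gives the robot as it stands. The module is installed in compiled form; this text tells all that it offers.
- The arm moves only by the shell command python3 -m crank 'ROWS' [FORCE]. ROWS is JSON, a list of rows, each an object with "linear": the shift along the tool's x, y, z in m, a list of three; "dr": the turn, a rotation vector about the tool's x, y, z in degrees, a list of three; "hand": the gripper command: -1 is shut, 1 is fully open, values between are in proportion. A call has 1 to 10 rows; each row is the pose to reach, as a shift and turn from the pose commanded when the call began, along the tool's axes at that moment; what a row does not reach only later rows make up. A row lasts 1/12 s, in which the tool goes at most 41.7 mm and 7.16 degrees, less where a joint would pass 70% of its speed; a pose out of reach is approached as far as the arm can. A call with a gripper value outside its range is refused whole. The fingers move at their own pace and stop on an object; FORCE is the grip in N (left out, the last holds). Time passes only in rows, so rows that repeat a pose let the fingers close. It gives the time, the measured TCP pose, the force and the opening at its end, in the units of the state.
- bot.get_obs(): the state, without advancing time (a new reading comes with each control period).
- bot.read_camera(name): name is "scene" or "top"; returns the picture (480x640x3 uint8, blue, green, red); there is no depth.
- bot.camera_params(name): a dict with "K" (3x3 intrinsics, pixels), "R" (3x3) and "t" (3): a world point X has camera coordinates R X + t. Camera axes: x right, y down, z forward; pixel columns grow to the right and rows downward; lengths in m; the calibration is good to about 2 mm. A picture is of the moment at which its call begins. camera_params takes no time and is no camera call.
- bot.hand_in(): hands the job in, once; it reports no verdict.
Trained networks look in the newest picture that a camera, given by its name, has taken for a name from the list of things; names that differ only in an ending like _2 or _b are one class to them, and where a whole thing is asked for, a point or a joint stands for the part that bears it (a point fixed in the world has none). Each returns a list of dicts, best first, with "score" (0 to 1); they miss things now and then, are a little off and sometimes report something else, mostly with a low value. They report only what shows in the picture. A call takes as long as a camera call.
- bot.search_frame(camera, target): "extent" ([left, top, right, bottom] in pixels, round what is visible of it).
- bot.cut_out(camera, target): "pixels" (480x640 bool, what is visible of it) and "extent" ([left, top, right, bottom] in pixels, round what is visible of it).
- bot.place_of(camera, target): "xy" ([column, row] in pixels: a listed point, or the origin of a listed thing).
The state is a dict: "t": time; "q": joint angles; "joint_vel": joint speeds; "joint_torque": joint torques, N m; "eef_pos": TCP position; "tool_rot": TCP orientation; "contact_force": force on the tool from outside, world axes, zero at the start; "torque": the same for the moment, N m; "gripper_width": opening from 0.0 (shut) to 1.0 (fully open).
Only numpy, scipy, OpenCV 4.12 (cv2) and the standard library are available. Lean on these libraries where they do the work, as an engineer would, in place of code of your own. Each camera call takes 0.05 s, during which the arm holds its last target. There are 200 camera calls.

## Working session

There is one attempt and no reset: what is moved stays moved. The work goes in short steps, Python scripts to look and compute and a shell command to move; the robot and the scene stay as the last step left them, time stands still between calls to the robot, and variables do not carry over. Pictures are saved under pics/ and viewed, about 8 in all and at most 12, crops included, and the job is handed in when it is done.

```bash
mkdir -p pics; cat > h.py <<'E'
import numpy as np,cv2
from station import bot
def ray(cam,px):
    p=bot.camera_params(cam);K,R,t=[np.array(p[k],float) for k in("K","R","t")]
    d=R.T@np.linalg.solve(K,[px[0],px[1],1.]);return -R.T@t,d
def atz(cam,px,z):
    o,d=ray(cam,px);return o+d*(z-o[2])/d[2]
def proj(cam,X):
    p=bot.camera_params(cam);K,R,t=[np.array(p[k],float) for k in("K","R","t")]
    c=K@(R@np.array(X)+t);return c[:2]/c[2]
E
python3 - <<'E'
from h import *
o=bot.get_obs();print({k:np.round(v,3) for k,v in o.items()})
Z=dict(grinder=0,pivot_axis=.118,red_handle=.118,knob_grip=.096,spare_wheel=.012,socket=.012,can_red=0,can_white=0,nut_cup=0,spanner=0)
for c in("scene","top"):
    cv2.imwrite(f"pics/{c}0.png",bot.read_camera(c))
    for n,z in Z.items():
        for r in bot.place_of(c,n)[:2]: print(c,n,round(r["score"],2),np.round(r["xy"]),np.round(atz(c,r["xy"],z),4))
E
```

```text
{'t': np.float64(0.0), 'q': array([-1.359,  0.478,  0.022,  1.556, -0.012,  1.109, -0.083]), 'joint_vel': array([-0.   ,  0.   ,  0.001, -0.   , -0.   , -0.   ,  0.   ]), 'joint_torque': array([-0.0000e+00, -5.9645e+01,  1.6080e+00, -2.8120e+01,  1.2000e-02,
        9.0000e-03,  0.0000e+00]), 'eef_pos': array([0.212, 0.64 , 0.23 ]), 'tool_rot': array([-0.697,  0.699, -0.113,  0.113]), 'contact_force': array([-0.169, -0.348, -0.336]), 'torque': array([ 0.022,  0.001, -0.046]), 'gripper_width': np.float64(0.998)}
scene grinder 0.85 [347. 255.] [0.5615 0.023  0.    ]
scene grinder 0.34 [351. 219.] [0.4669 0.1386 0.    ]
scene red_handle 0.69 [358. 185.] [0.4786 0.1503 0.118 ]
scene knob_grip 0.52 [338. 244.] [ 0.5899 -0.0377  0.096 ]
scene spare_wheel 0.7 [442. 246.] [0.7218 0.2164 0.012 ]
scene socket 0.73 [286. 292.] [ 0.5564 -0.1792  0.012 ]
scene can_red 0.69 [392. 170.] [0.3875 0.4133 0.    ]
scene can_white 0.74 [425. 183.] [0.5071 0.4276 0.    ]
scene can_white 0.44 [114. 334.] [ 0.3673 -0.5311  0.    ]
scene nut_cup 0.84 [455. 202.] [ 0.6294  0.4098 -0.    ]
top grinder 0.83 [292. 230.] [0.5641 0.0133 0.    ]
top pivot_axis 0.88 [283. 222.] [0.5707 0.0325 0.118 ]
top red_handle 0.81 [235. 259.] [0.4788 0.1466 0.118 ]
top knob_grip 0.59 [310. 219.] [ 0.5831 -0.0339  0.096 ]
top spare_wheel 0.76 [217. 176.] [0.711 0.221 0.012]
top socket 0.52 [359. 233.] [ 0.5572 -0.1674  0.012 ]
top can_red 0.71 [148. 296.] [0.3842 0.396  0.    ]
top can_red 0.42 [490. 310.] [ 0.3535 -0.5255  0.    ]
top can_white 0.61 [142. 247.] [0.515  0.4202 0.    ]
top nut_cup 0.77 [147. 205.] [0.6282 0.4111 0.    ]
top spanner 0.67 [491. 310.] [ 0.354  -0.5304  0.    ]
```

View pics/scene0.png

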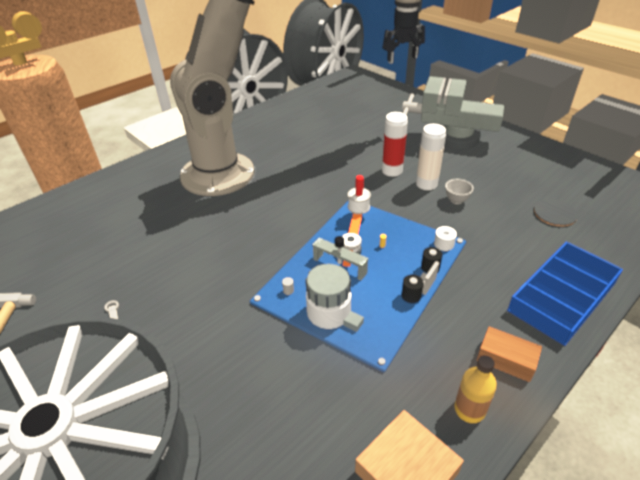

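View pics/top0.png

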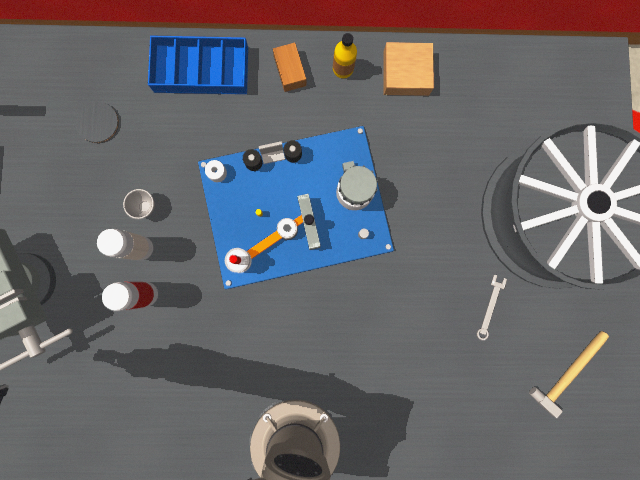

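```bash
python3 - <<'E'
from h import *
from scipy.optimize import least_squares
obs={}
ims={}
for c in("scene","top"):
    im=ims[c]=bot.read_camera(c); b,g,r=[im[...,i].astype(int) for i in range(3)]
    m=((b>110)&(r<70)&(b-g>50)).astype(np.uint8)
    n,l,s,_=cv2.connectedComponentsWithStats(m)
    # component holding grinder
    x,y=(300,280) if c=="scene" else (330,250)
    y0,x0=[(a[len(a)//2]) for a in np.nonzero(l[y-20:y+20,x-20:x+20])]
    k=l[y-20+y0,x-20+x0]; h=cv2.convexHull(np.argwhere(l==k)[:,::-1].astype(np.int32))
    a=cv2.approxPolyDP(h,8,True)[:,0]; print(c,a.tolist()); obs[c]=a
G=np.array([[-.12,-.27,.012],[-.12,.2,.012],[.24,.2,.012],[.24,-.27,.012]])
def W(p,X): c,s=np.cos(p[2]),np.sin(p[2]);X=np.atleast_2d(X);return np.c_[p[0]+c*X[:,0]-s*X[:,1],p[1]+s*X[:,0]+c*X[:,1],X[:,2]]
def res(p,cs=("scene","top")):
    o=[]
    for c in cs:
        for X in W(p,G):
            d=obs[c]-proj(c,X); o+=list(d[np.argmin((d**2).sum(1))])
    return o
for cs in(("scene","top"),("top",),("scene",)):
    f=least_squares(lambda p:res(p,cs),[.564,.02,.2],loss="soft_l1"); print(cs,np.round(f.x,4),round(f.cost,2),np.round(f.fun,1))
    p=f.x
    for n,X in dict(handle=[.15*np.cos(np.radians(112)),.15*np.sin(np.radians(112)),.118]).items():
        w=W(p,X)[0];print(n,np.round(w,4),[np.round(proj(c,w)) for c in obs])
def tri(pa,pb):
    A,bv=[],[]
    for c,px in(("scene",pa),("top",pb)):
        o,d=ray(c,px);d/=np.linalg.norm(d);P=np.eye(3)-np.outer(d,d);A.append(P);bv.append(P@o)
    return np.linalg.solve(sum(A),sum(bv))
for n in("red_handle","knob_grip"):
    print(n,np.round(tri(bot.place_of("scene",n)[0]["xy"],bot.place_of("top",n)[0]["xy"]),4))
a=cv2.resize(ims["scene"][165:285,280:400],(400,400),interpolation=2)
b=cv2.resize(ims["top"][170:290,215:335],(400,400),interpolation=2)
cv2.imwrite("pics/crop.png",np.hstack([a,b]))
E
```

```text
Traceback (most recent call last):
IndexError: index 0 is out of bounds for axis 0 with size 0
```

```bash
cat > fit.py <<'E'
from h import *
from scipy.optimize import least_squares
obs={}
ims={}
for c in("scene","top"):
    im=ims[c]=cv2.imread(f"pics/{c}0.png"); H=cv2.cvtColor(im,cv2.COLOR_BGR2HSV)
    m=((abs(H[...,0].astype(int)-108)<14)&(H[...,1]>150)&(H[...,2]>60)).astype(np.uint8)
    m[:190]*= (c=="top"); m[:110]=0; 
    if c=="scene": m[:,480:]=0
    n,l,s,_=cv2.connectedComponentsWithStats(m); k=1+np.argmax(s[1:,4])
    h=cv2.convexHull(np.argwhere(l==k)[:,::-1].astype(np.int32))
    a=cv2.approxPolyDP(h,8,True)[:,0]; print(c,a.tolist()); obs[c]=a
G=np.array([[-.12,-.27,.012],[-.12,.2,.012],[.24,.2,.012],[.24,-.27,.012]])
def W(p,X): c,s=np.cos(p[2]),np.sin(p[2]);X=np.atleast_2d(X);return np.c_[p[0]+c*X[:,0]-s*X[:,1],p[1]+s*X[:,0]+c*X[:,1],X[:,2]]
def res(p,cs=("scene","top")):
    o=[]
    for c in cs:
        for X in W(p,G):
            d=obs[c]-proj(c,X); o+=list(d[np.argmin((d**2).sum(1))])
    return o
for cs in(("scene","top"),("top",),("scene",)):
    f=least_squares(lambda p:res(p,cs),[.564,.02,.2],loss="soft_l1"); print(cs,np.round(f.x,4),round(f.cost,2),np.round(f.fun,1))
    p=f.x
    w=W(p,[.15*np.cos(np.radians(112)),.15*np.sin(np.radians(112)),.118])[0];print("handle",np.round(w,4),[np.round(proj(c,w)) for c in obs])
def tri(pa,pb):
    A,bv=[],[]
    for c,px in(("scene",pa),("top",pb)):
        o,d=ray(c,px);d/=np.linalg.norm(d);P=np.eye(3)-np.outer(d,d);A.append(P);bv.append(P@o)
    return np.linalg.solve(sum(A),sum(bv))
for n in("red_handle","knob_grip"):
    print(n,np.round(tri(bot.place_of("scene",n)[0]["xy"],bot.place_of("top",n)[0]["xy"]),4))
a=cv2.resize(ims["scene"][165:285,280:400],(400,400),interpolation=2)
b=cv2.resize(ims["top"][170:290,215:335],(400,400),interpolation=2)
cv2.imwrite("pics/crop.png",np.hstack([a,b]))
E
python3 fit.py
```

```text
scene [[433, 230], [420, 272], [391, 307], [361, 287], [360, 232], [372, 208]]
top [[393, 250], [225, 288], [198, 162], [362, 126]]
('scene', 'top') [0.5639 0.0322 0.245 ] 268.63 [ 1.122e+02 -1.300e+01  2.350e+01  1.120e+01 -3.270e+01 -8.000e+00
  4.900e+00 -6.150e+01  7.000e-01  1.000e-01  2.800e+00 -2.700e+00
  4.100e+00  1.000e-01  1.700e+00  1.700e+00]
handle [0.4756 0.1535 0.118 ] [array([358., 184.]), array([233., 260.])]
('top',) [0.5643 0.0261 0.2403] 4.86 [-1.5 -0.3  0.8 -2.3  1.5  0.6 -1.   1.5]
handle [0.4766 0.1478 0.118 ] [array([357., 185.]), array([235., 260.])]
('scene',) [0.5549 0.1098 0.1545] 213.56 [ 93.9  12.6   1.1  23.1 -49.5   0.2  -0.7 -38.7]
handle [0.478  0.2385 0.118 ] [array([380., 172.]), array([198., 259.])]
red_handle [0.4817 0.1499 0.1179]
knob_grip [ 0.5858 -0.0311  0.0944]
```

View pics/crop.png

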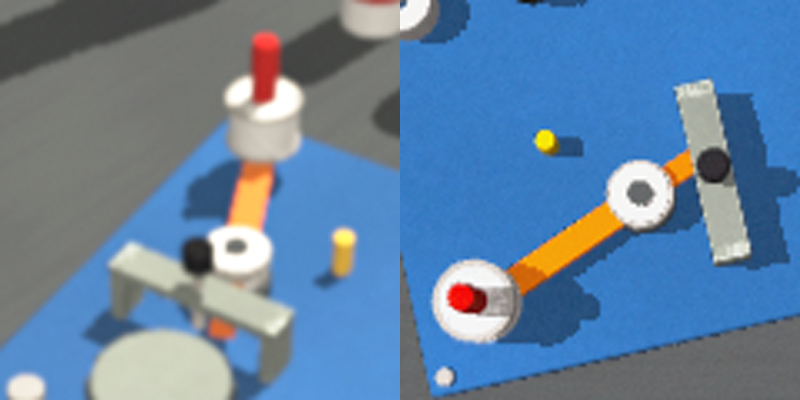

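```bash
cat > rel.py <<'E'
import sys
from h import *
from scipy.spatial.transform import Rotation as Ro
# rel.py: print pose axes; optional target xyz -> shift in tool axes
o=bot.get_obs();q=np.array(o["tool_rot"]);R=Ro.from_quat(q,scalar_first=True).as_matrix()
print("t",round(float(o["t"]),2),"pos",np.round(o["eef_pos"],4),"F",np.round(o["contact_force"],1),"w",round(float(o["gripper_width"]),3));print("x,y,z axes",np.round(R.T,3).tolist(),"jaw deg",round(np.degrees(np.arctan2(R[1,2],R[0,2])),1),"q",np.round(o["q"],2))
for a in sys.argv[1:]:
    X=np.array([float(v) for v in a.split(",")]);print(a,"->",np.round(R.T@(X-o["eef_pos"]),4))
E
python3 rel.py .212,.641,.3 .585,-.032,.28
python3 - <<'E'
from h import *
for z in(.095,.1,.106):print(atz("top",(308.9,219.5),z),atz("top",(308.9,219.5),z)*0+atz("scene",(339.4,241.5),z-.006))
print("pivot",atz("top",(287,227.7),.059))
E
```

```text
t 1.35 pos [0.2122 0.6408 0.2313] F [-0.2 -0.2  0.3] w 1.0
x,y,z axes [[0.949, -0.314, -0.0], [-0.0, 0.0, -1.0], [0.314, 0.949, 0.0]] jaw deg 71.7 q [-1.36  0.48  0.02  1.56 -0.01  1.11 -0.08]
.212,.641,.3 -> [-0.0002 -0.0687  0.0001]
.585,-.032,.28 -> [ 0.5654 -0.0487 -0.5215]
[ 0.58172506 -0.03185346  0.095     ] [ 0.57958195 -0.02290558  0.089     ]
[ 0.58102711 -0.03185894  0.1       ] [ 0.58349705 -0.02684467  0.094     ]
[ 0.58018957 -0.03186552  0.106     ] [ 0.58819518 -0.03157157  0.1       ]
pivot [0.56450908 0.02490118 0.059     ]
```

```bash
python3 -m crank '[{"linear":[0,-0.035,0],"dr":[0,0,0],"hand":1},{"linear":[0,-0.07,0],"dr":[0,0,0],"hand":1},{"linear":[0.028,-0.07,-0.026],"dr":[0,4,0],"hand":1},{"linear":[0.056,-0.07,-0.052],"dr":[0,8,0],"hand":1},{"linear":[0.084,-0.07,-0.078],"dr":[0,12,0],"hand":1},{"linear":[0.112,-0.07,-0.104],"dr":[0,16,0],"hand":1},{"linear":[0.14,-0.07,-0.13],"dr":[0,20,0],"hand":1},{"linear":[0.168,-0.07,-0.156],"dr":[0,24,0],"hand":1},{"linear":[0.196,-0.07,-0.182],"dr":[0,28,0],"hand":1},{"linear":[0.224,-0.07,-0.208],"dr":[0,36,0],"hand":1}]' 40; python3 rel.py .582,-.031,.25
```

```text
t: 2.18
eef_pos: [0.3601, 0.3711, 0.3015]
tool_rot: [0.631, -0.631, 0.319, -0.319]
contact_force: [1.3, 0.2, 0.6]
gripper_width: 1.0
t 2.18 pos [0.3601 0.3711 0.3015] F [1.3 0.2 0.6] w 1.0
x,y,z axes [[0.592, -0.806, -0.0], [0.0, 0.001, -1.0], [0.806, 0.592, 0.001]] jaw deg 36.3 q [-1.12  0.15  0.23  1.85 -0.04  1.14 -0.25]
.582,-.031,.25 -> [ 0.4555  0.0513 -0.0595]
```

```bash
python3 -m crank '[{"linear":[0.038,0,-0.005],"dr":[0,0,0],"hand":1},{"linear":[0.076,0,-0.01],"dr":[0,0,0],"hand":1},{"linear":[0.114,0,-0.015],"dr":[0,0,0],"hand":1},{"linear":[0.152,0,-0.02],"dr":[0,0,0],"hand":1},{"linear":[0.19,0,-0.025],"dr":[0,0,0],"hand":1},{"linear":[0.228,0,-0.03],"dr":[0,0,0],"hand":1},{"linear":[0.266,0,-0.035],"dr":[0,0,0],"hand":1},{"linear":[0.304,0,-0.04],"dr":[0,0,0],"hand":1},{"linear":[0.342,0,-0.045],"dr":[0,0,0],"hand":1},{"linear":[0.38,0,-0.05],"dr":[0,0,0],"hand":1}]'; python3 -m crank '[{"linear":[0.03,0.02,-0.005],"dr":[0,0,0],"hand":1},{"linear":[0.055,0.05,-0.009],"dr":[0,0,0],"hand":1},{"linear":[0.075,0.09,-0.009],"dr":[0,0,0],"hand":1},{"linear":[0.075,0.12,-0.009],"dr":[0,0,0],"hand":0.3},{"linear":[0.075,0.13,-0.009],"dr":[0,0,0],"hand":0.1},{"linear":[0.075,0.13,-0.009],"dr":[0,0,0],"hand":0.1}]'; python3 rel.py .582,-.031,.075
python3 - <<'E'
from h import *
a=bot.read_camera("scene")[170:290,270:410];b=bot.read_camera("top")[160:280,240:380]
cv2.imwrite("pics/k1.png",np.hstack([cv2.resize(x,(400,343),interpolation=2) for x in(a,b)]))
for c in("scene","top"):print(c,[(round(r["score"],2),np.round(r["xy"],1)) for r in bot.place_of(c,"knob_grip")[:2]])
E
```

```text
t: 3.02
eef_pos: [0.546, 0.0361, 0.3017]
tool_rot: [0.632, -0.631, 0.318, -0.318]
contact_force: [-0.1, 0.6, -0.3]
gripper_width: 0.997
t: 3.52
eef_pos: [0.5807, -0.0276, 0.1687]
tool_rot: [-0.63, 0.633, -0.32, 0.316]
contact_force: [-1.3, 0.4, -0.4]
gripper_width: 0.606
t 3.52 pos [ 0.5807 -0.0276  0.1687] F [-1.3  0.4 -0.4] w 0.606
x,y,z axes [[0.595, -0.804, -0.003], [-0.006, -0.001, -1.0], [0.804, 0.595, -0.005]] jaw deg 36.5 q [-0.45  0.43  0.51  1.87 -0.26  0.91  0.82]
.582,-.031,.075 -> [ 0.0038  0.0937 -0.0005]
scene [(0.57, array([337.7, 245.2]))]
top []
```

View pics/k1.png

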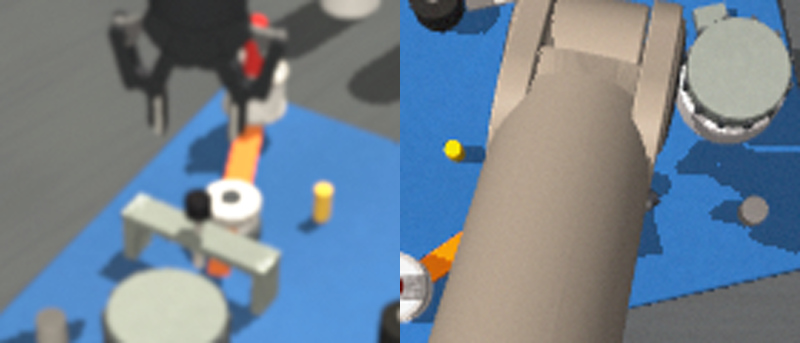

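```bash
python3 -m crank '[{"linear":[0.004,0.03,0],"dr":[0,0,0],"hand":0.3},{"linear":[0.004,0.06,0],"dr":[0,0,0],"hand":0.3},{"linear":[0.004,0.08,0],"dr":[0,0,0],"hand":0.3},{"linear":[0.004,0.093,0],"dr":[0,0,0],"hand":0.3},{"linear":[0.004,0.093,0],"dr":[0,0,0],"hand":0.3}]' 20; python3 rel.py .582,-.031,.075
python3 - <<'E'
from h import *
a=bot.read_camera("scene")[170:290,270:410]
cv2.imwrite("pics/k2.png",cv2.resize(a,(560,480),interpolation=2))
E
```

```text
t: 4.13
eef_pos: [0.5845, -0.0303, 0.0773]
tool_rot: [-0.631, 0.632, -0.318, 0.317]
contact_force: [-0.7, 0.8, 0.5]
gripper_width: 0.641
t 4.13 pos [ 0.5845 -0.0303  0.0773] F [-0.7  0.8  0.5] w 0.641
x,y,z axes [[0.596, -0.803, -0.001], [-0.002, 0.0, -1.0], [0.803, 0.596, -0.001]] jaw deg 36.6 q [-0.39  0.56  0.44  1.92 -0.34  0.74  0.89]
.582,-.031,.075 -> [-0.0009  0.0023 -0.0024]
```

View pics/k2.png

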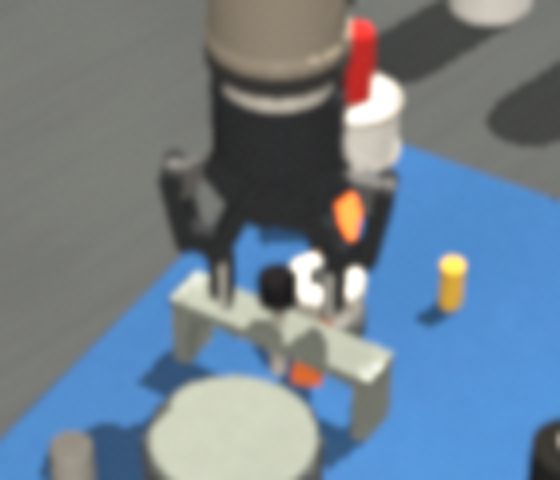

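```bash
python3 -m crank '[{"linear":[0,0,0],"dr":[0,0,0],"hand":-1},{"linear":[0,0,0],"dr":[0,0,0],"hand":-1},{"linear":[0,0,0],"dr":[0,0,0],"hand":-1},{"linear":[0,0,0],"dr":[0,0,0],"hand":-1},{"linear":[0,0,0],"dr":[0,0,0],"hand":-1},{"linear":[0,0,0],"dr":[0,0,0],"hand":-1},{"linear":[0,0,0],"dr":[0,0,0],"hand":-1},{"linear":[0,0,0],"dr":[0,0,0],"hand":-1}]' 20; python3 rel.py
```

```text
t: 4.85
eef_pos: [0.5856, -0.0317, 0.0802]
tool_rot: [0.632, -0.631, 0.318, -0.319]
contact_force: [-3.9, -0.8, 8.8]
gripper_width: 0.295
t 4.85 pos [ 0.5856 -0.0317  0.0802] F [-3.9 -0.8  8.8] w 0.295
x,y,z axes [[0.595, -0.804, 0.001], [0.002, 0.0, -1.0], [0.804, 0.595, 0.001]] jaw deg 36.5 q [-0.39  0.55  0.45  1.92 -0.34  0.74  0.89]
```

```bash
python3 -m crank '[{"linear":[0,0,0],"dr":[0,0,0],"hand":-1},{"linear":[0,0,0],"dr":[0,0,0],"hand":-1},{"linear":[0,-0.004,0],"dr":[0,0,0],"hand":-1},{"linear":[0,-0.008,0],"dr":[0,0,0],"hand":-1},{"linear":[0,-0.011,0],"dr":[0,0,0],"hand":-1},{"linear":[0,-0.014,0],"dr":[0,0,0],"hand":-1},{"linear":[0,-0.017,0],"dr":[0,0,0],"hand":-1},{"linear":[0,-0.02,0],"dr":[0,0,0],"hand":-1},{"linear":[0,-0.02,0],"dr":[0,0,0],"hand":-1},{"linear":[0,-0.02,0],"dr":[0,0,0],"hand":-1}]' 70; python3 rel.py
```

```text
t: 5.68
eef_pos: [0.5854, -0.0317, 0.0986]
tool_rot: [-0.631, 0.631, -0.318, 0.319]
contact_force: [1.7, -4.6, -4.2]
gripper_width: 0.274
t 5.68 pos [ 0.5854 -0.0317  0.0986] F [ 1.7 -4.6 -4.2] w 0.274
x,y,z axes [[0.595, -0.804, 0.001], [0.001, -0.001, -1.0], [0.804, 0.595, 0.0]] jaw deg 36.5 q [-0.4   0.53  0.46  1.91 -0.32  0.78  0.88]
```

```bash
python3 -m crank '[{"linear":[0,-0.002,0],"dr":[0,0,0],"hand":-1},{"linear":[0,-0.003,0],"dr":[0,0,0],"hand":-1},{"linear":[0,-0.004,0],"dr":[0,0,0],"hand":-1},{"linear":[0,-0.004,0],"dr":[0,0,0],"hand":-1}]'; python3 rel.py
python3 - <<'E'
from h import *
a=bot.read_camera("scene")[170:290,270:410]
cv2.imwrite("pics/k3.png",cv2.resize(a,(560,480),interpolation=2))
E
```

```text
t: 6.02
eef_pos: [0.5851, -0.0316, 0.0991]
tool_rot: [-0.631, 0.632, -0.318, 0.319]
contact_force: [13.5, -6.1, -36.1]
gripper_width: 0.271
t 6.02 pos [ 0.5851 -0.0316  0.0991] F [ 13.5  -6.1 -36.1] w 0.271
x,y,z axes [[0.595, -0.804, 0.002], [-0.0, -0.003, -1.0], [0.804, 0.595, -0.002]] jaw deg 36.5 q [-0.4   0.53  0.46  1.91 -0.32  0.78  0.87]
```

View pics/k3.png

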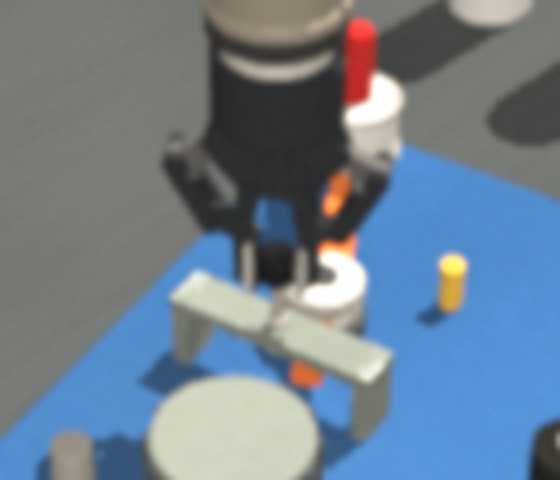

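```bash
python3 -m crank '[{"linear":[0,0.003,0],"dr":[0,0,0],"hand":-1},{"linear":[0,0.003,0],"dr":[0,0,0],"hand":0.5},{"linear":[0,0.003,0],"dr":[0,0,0],"hand":0.5},{"linear":[0,0.003,0],"dr":[0,0,0],"hand":0.5},{"linear":[0,0.003,0],"dr":[0,0,0],"hand":0.5},{"linear":[0,-0.03,0],"dr":[0,0,0],"hand":0.5},{"linear":[0,-0.065,0],"dr":[0,0,0],"hand":0.5},{"linear":[0,-0.09,0],"dr":[0,0,0],"hand":0.5},{"linear":[0,-0.09,0],"dr":[0,0,0],"hand":0.5}]'; python3 rel.py .48,.148,.187 .48,.148,.099
python3 - <<'E'
from h import *
a=bot.read_camera("scene")[170:290,270:410]
cv2.imwrite("pics/k4.png",cv2.resize(a,(560,480),interpolation=2))
for n in("knob_grip","red_handle"):print([(round(r["score"],2),np.round(r["xy"],1)) for r in bot.place_of("scene",n)[:2]])
for z in(.096,.114):print(z,proj("scene",[.584,-.032,z]))
print(proj("scene",[.48,.148,.118]))
E
```

```text
t: 6.82
eef_pos: [0.5885, -0.0312, 0.1982]
tool_rot: [0.633, -0.629, 0.316, -0.321]
contact_force: [0.9, -0.3, 0.8]
gripper_width: 0.749
t 6.82 pos [ 0.5885 -0.0312  0.1982] F [ 0.9 -0.3  0.8] w 0.749
x,y,z axes [[0.595, -0.804, 0.004], [0.009, 0.002, -1.0], [0.804, 0.595, 0.009]] jaw deg 36.5 q [-0.46  0.4   0.53  1.84 -0.24  0.96  0.81]
.48,.148,.187 -> [-0.2086  0.0105  0.0193]
.48,.148,.099 -> [-0.209   0.0985  0.0186]
[]
[(0.9, array([361.3, 183.6])), (0.35, array([350.3, 220.3]))]
0.096 [338.0343283  242.00014642]
0.114 [338.01418985 236.3733635 ]
[357.97587664 185.57247842]
```

View pics/k4.png

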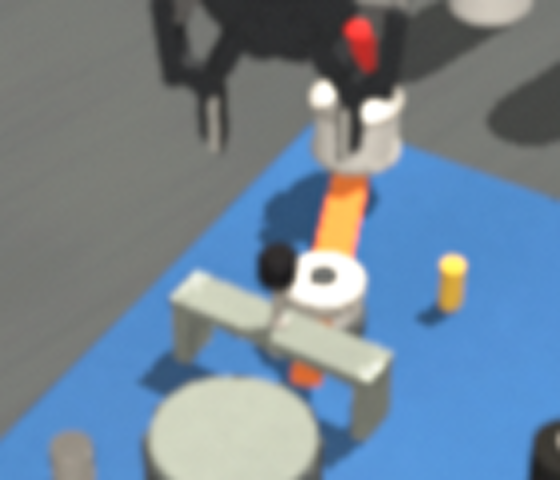

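```bash
python3 -m crank '[{"linear":[-0.03,0,0.003],"dr":[0,0,0],"hand":0.6},{"linear":[-0.06,0,0.006],"dr":[0,0,0],"hand":0.6},{"linear":[-0.09,0,0.009],"dr":[0,0,0],"hand":0.6},{"linear":[-0.12,0,0.012],"dr":[0,0,0],"hand":0.6},{"linear":[-0.15,0,0.015],"dr":[0,0,0],"hand":0.6},{"linear":[-0.18,0,0.018],"dr":[0,0,0],"hand":0.6},{"linear":[-0.2,0,0.02],"dr":[0,0,0],"hand":0.6},{"linear":[-0.208,0,0.021],"dr":[0,0,0],"hand":0.6},{"linear":[-0.208,0,0.021],"dr":[0,0,0],"hand":0.6},{"linear":[-0.208,0,0.021],"dr":[0,0,0],"hand":0.6}]'; python3 rel.py .479,.148,.1
python3 - <<'E'
from h import *
a=bot.read_camera("scene")[120:240,290:430]
cv2.imwrite("pics/h1.png",cv2.resize(a,(560,480),interpolation=2))
E
```

```text
t: 7.8
eef_pos: [0.4782, 0.1478, 0.1918]
tool_rot: [-0.631, 0.632, -0.318, 0.318]
contact_force: [0.3, -1.5, 0.2]
gripper_width: 0.801
t 7.8 pos [0.4782 0.1478 0.1918] F [ 0.3 -1.5  0.2] w 0.801
x,y,z axes [[0.595, -0.804, 0.0], [-0.001, -0.001, -1.0], [0.804, 0.595, -0.001]] jaw deg 36.5 q [-0.83  0.25  0.48  2.03 -0.15  0.89  0.37]
.479,.148,.1 -> [0.0003 0.0918 0.0008]
```

View pics/h1.png

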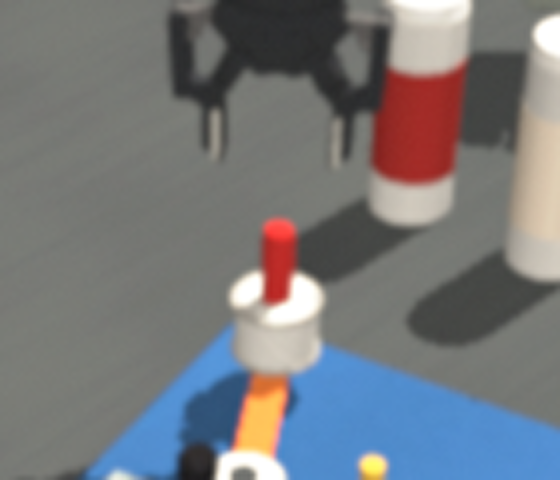

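```bash
python3 -m crank '[{"linear":[0,0.03,0],"dr":[0,0,0],"hand":0.6},{"linear":[0,0.06,0],"dr":[0,0,0],"hand":0.6},{"linear":[0,0.08,0],"dr":[0,0,0],"hand":0.6},{"linear":[0,0.09,0.001],"dr":[0,0,0],"hand":0.6},{"linear":[0,0.09,0.001],"dr":[0,0,0],"hand":0.6}]' 20; python3 -m crank '[{"linear":[0,0,0],"dr":[0,0,0],"hand":-1},{"linear":[0,0,0],"dr":[0,0,0],"hand":-1},{"linear":[0,0,0],"dr":[0,0,0],"hand":-1},{"linear":[0,0,0],"dr":[0,0,0],"hand":-1},{"linear":[0,0,0],"dr":[0,0,0],"hand":-1},{"linear":[0,0,0],"dr":[0,0,0],"hand":-1},{"linear":[0,0,0],"dr":[0,0,0],"hand":-1},{"linear":[0,0,0],"dr":[0,0,0],"hand":-1},{"linear":[0,0,0],"dr":[0,0,0],"hand":-1},{"linear":[0,0,0],"dr":[0,0,0],"hand":-1}]' 25; python3 rel.py
```

```text
t: 8.27
eef_pos: [0.4785, 0.1472, 0.1004]
tool_rot: [-0.63, 0.632, -0.319, 0.318]
contact_force: [-0.0, -0.5, 0.2]
gripper_width: 0.804
t: 9.1
eef_pos: [0.4804, 0.1498, 0.1035]
tool_rot: [0.632, -0.631, 0.317, -0.319]
contact_force: [1.4, 1.6, 6.7]
gripper_width: 0.249
t 9.1 pos [0.4804 0.1498 0.1035] F [1.4 1.6 6.7] w 0.249
x,y,z axes [[0.595, -0.804, 0.0], [0.003, 0.001, -1.0], [0.804, 0.595, 0.003]] jaw deg 36.5 q [-0.77  0.39  0.43  2.1  -0.25  0.69  0.46]
```

```bash
python3 -m crank '[{"linear":[0,0,0],"dr":[0,0,0],"hand":-1},{"linear":[0,0,0.0065],"dr":[0,2.5,0],"hand":-1},{"linear":[0.001,0,0.013],"dr":[0,5,0],"hand":-1},{"linear":[0.003,0,0.026],"dr":[0,10,0],"hand":-1},{"linear":[0.006,0,0.0387],"dr":[0,15,0],"hand":-1},{"linear":[0.0104,0,0.051],"dr":[0,20,0],"hand":-1},{"linear":[0.0157,0,0.063],"dr":[0,25,0],"hand":-1},{"linear":[0.0157,0,0.063],"dr":[0,25,0],"hand":-1}]' 60; python3 rel.py
```

```text
t: 9.77
eef_pos: [0.5398, 0.1749, 0.1035]
tool_rot: [-0.547, 0.547, -0.449, 0.448]
contact_force: [-9.5, -1.1, 20.8]
gripper_width: 0.238
t 9.77 pos [0.5398 0.1749 0.1035] F [-9.5 -1.1 20.8] w 0.238
x,y,z axes [[0.196, -0.981, -0.001], [-0.001, 0.001, -1.0], [0.981, 0.196, -0.001]] jaw deg 11.3 q [-0.83  0.51  0.53  1.95 -0.36  0.77  0.1 ]
```

```bash
python3 -m crank '[{"linear":[0,-0.002,0.0065],"dr":[0,2.5,0],"hand":-1},{"linear":[0.001,-0.002,0.013],"dr":[0,5,0],"hand":-1},{"linear":[0.002,-0.002,0.0195],"dr":[0,7.5,0],"hand":-1},{"linear":[0.003,-0.002,0.026],"dr":[0,10,0],"hand":-1},{"linear":[0.006,-0.002,0.0387],"dr":[0,15,0],"hand":-1},{"linear":[0.0104,-0.002,0.051],"dr":[0,20,0],"hand":-1},{"linear":[0.013,-0.002,0.057],"dr":[0,22.5,0],"hand":-1},{"linear":[0.0157,-0.002,0.063],"dr":[0,25,0],"hand":-1},{"linear":[0.0157,-0.002,0.063],"dr":[0,25,0],"hand":-1}]'; python3 rel.py
```

```text
t: 10.52
eef_pos: [0.6016, 0.173, 0.1037]
tool_rot: [0.437, -0.439, 0.557, -0.553]
contact_force: [-10.4, 3.6, 7.3]
gripper_width: 0.241
t 10.52 pos [0.6016 0.173  0.1037] F [-10.4   3.6   7.3] w 0.241
x,y,z axes [[-0.233, -0.973, 0.0], [-0.006, 0.001, -1.0], [0.973, -0.233, -0.006]] jaw deg -13.5 q [-0.82  0.62  0.63  1.81 -0.47  0.87 -0.21]
```

```bash
python3 -m crank '[{"linear":[0,0,0.003],"dr":[0,1,0],"hand":-1},{"linear":[0.001,0,0.006],"dr":[0,2,0],"hand":-1},{"linear":[0.001,0,0.008],"dr":[0,3,0],"hand":-1},{"linear":[0.001,0,0.008],"dr":[0,3,0],"hand":-1},{"linear":[0.001,0,0.008],"dr":[0,3,0],"hand":-1}]'; python3 rel.py
```

```text
t: 10.93
eef_pos: [0.6079, 0.1714, 0.1037]
tool_rot: [0.423, -0.426, 0.568, -0.563]
contact_force: [-11.2, 4.7, 6.0]
gripper_width: 0.237
t 10.93 pos [0.6079 0.1714 0.1037] F [-11.2   4.7   6. ] w 0.237
x,y,z axes [[-0.28, -0.96, -0.0], [-0.007, 0.003, -1.0], [0.96, -0.28, -0.008]] jaw deg -16.2 q [-0.82  0.63  0.64  1.8  -0.48  0.88 -0.24]
```

```bash
python3 -m crank '[{"linear":[0,0,0.003],"dr":[0,1,0],"hand":-1},{"linear":[0.001,0,0.006],"dr":[0,2,0],"hand":-1},{"linear":[0.001,0,0.008],"dr":[0,3,0],"hand":-1},{"linear":[0.001,0,0.008],"dr":[0,3,0],"hand":-1},{"linear":[0.001,0,0.008],"dr":[0,3,0],"hand":-1}]'; python3 rel.py
```

```text
t: 11.35
eef_pos: [0.6081, 0.1708, 0.1033]
tool_rot: [0.405, -0.415, 0.583, -0.57]
contact_force: [-34.4, 9.7, 25.7]
gripper_width: 0.24
t 11.35 pos [0.6081 0.1708 0.1033] F [-34.4   9.7  25.7] w 0.24
x,y,z axes [[-0.328, -0.945, 0.001], [-0.023, 0.006, -1.0], [0.945, -0.327, -0.023]] jaw deg -19.1 q [-0.82  0.64  0.64  1.79 -0.49  0.9  -0.28]
```

```bash
python3 - <<'E'
from h import *
a=bot.read_camera("scene")[150:290,280:450];b=bot.read_camera("top")[150:290,205:375]
cv2.imwrite("pics/h2.png",np.hstack([cv2.resize(x,(400,330),interpolation=2) for x in(a,b)]))
E
```

```text
(no output)
```

View pics/h2.png

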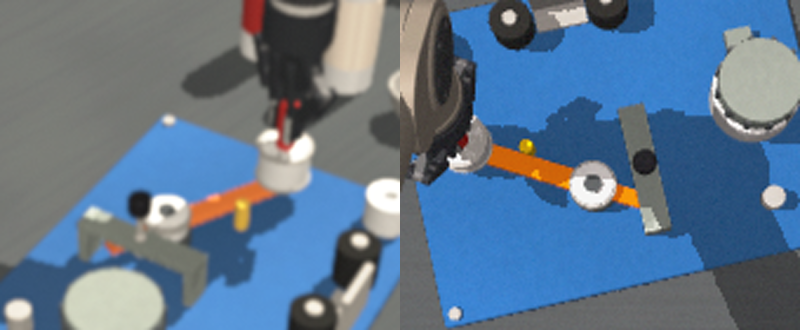

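```bash
python3 -m crank '[{"linear":[0,-0.001,-0.002],"dr":[0,0,0],"hand":-1},{"linear":[0,-0.001,-0.002],"dr":[0,0,0],"hand":-1},{"linear":[0,-0.001,-0.002],"dr":[0,0,0],"hand":-1},{"linear":[0,-0.001,-0.002],"dr":[0,0,0],"hand":-1},{"linear":[0,-0.001,-0.002],"dr":[0,0,0],"hand":-1},{"linear":[0,-0.001,-0.002],"dr":[0,0,0],"hand":-1}]'; python3 rel.py
python3 - <<'E'
from h import *
for c in("scene","top"):
    bot.read_camera(c)
    for n,z in dict(knob_grip=.114,spare_wheel=.012,socket=.012,can_red=0,can_white=0,nut_cup=0).items():
        for r in bot.place_of(c,n)[:1]: print(c,n,round(r["score"],2),np.round(atz(c,r["xy"],z),3))
E
```

```text
t: 11.95
eef_pos: [0.6078, 0.1708, 0.1034]
tool_rot: [0.406, -0.414, 0.581, -0.571]
contact_force: [-25.4, 8.2, 12.9]
gripper_width: 0.234
t 11.95 pos [0.6078 0.1708 0.1034] F [-25.4   8.2  12.9] w 0.234
x,y,z axes [[-0.328, -0.945, 0.002], [-0.019, 0.005, -1.0], [0.945, -0.328, -0.019]] jaw deg -19.1 q [-0.82  0.64  0.65  1.79 -0.49  0.9  -0.28]
scene knob_grip 0.64 [ 0.585 -0.031  0.114]
scene spare_wheel 0.97 [0.73  0.214 0.012]
scene socket 0.42 [ 0.559 -0.177  0.012]
scene can_red 0.94 [0.398 0.413 0.   ]
scene can_white 0.88 [0.511 0.421 0.   ]
scene nut_cup 0.93 [0.626 0.417 0.   ]
top knob_grip 0.41 [ 0.589 -0.033  0.114]
top socket 0.45 [ 0.547 -0.171  0.012]
top can_red 0.73 [0.573 0.037 0.   ]
top can_white 0.83 [0.513 0.413 0.   ]
top nut_cup 0.59 [0.631 0.417 0.   ]
```

```bash
python3 -c "
from station import bot
print(bot.hand_in())"
```

```text
the job is handed in; nothing more can be done
None
```

I pulled the lock knob out, swung the tension arm round to its stop, and handed the job in at about 12 s with the fingers still holding the red handle there.

- **Knob:** I pulled it straight up about 18 mm until it met a hard stop at about 36 N, then let go. The pictures before and after release show it staying out. A last scene-camera detection puts it at (0.585, -0.031), which fits the raised height.
- **Tension arm:** I gripped the handle and swung it about 51° clockwise. The last push moved it no further while the force rose from about 12 N to 35 N, and the picture shows the arm against the yellow post. I eased off slightly, so the arm is now held with about 27 N sideways push and a 60 N grip.
- **Loose things:** The wheel, socket, cans and bowl were found where they were, within about 15 mm of detector noise. Two checks were weaker:
  - In the last top picture, the detector missed the spare wheel and placed the red can on the grinder. I take the can for a false report, since the scene camera put it in its old place.
  - I did not check the spanner again, but the arm never went near it.

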